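# Match the tilt of two folding work lights

### The arm

A 6-joint arm with a two-finger parallel gripper is mounted at the origin on the work surface. World frame = base frame: x ahead of the robot, y to its left, z up, the work surface at z = 0. Lengths are in m, angles in rad, forces in N, time in s.
With the tool pointing down it reaches from about 0.3 to 0.775 m from the base axis. Payload 14.6 kg.
Tool frame: the origin (TCP) lies on the centre line of the jaws, within the pads' length; the fingertips stand 25 mm ahead of it and the grasp point (between the pads) lies 6 mm ahead of it; z points along the fingers, y is the direction in which the jaws open and shut (so a half turn about z gives the same grasp; the last joint's range is limited). The gripper opens to 94 mm and grips with 3 to 60 N. Pads are 16 mm wide; open, the fingers measure 119 mm over their backs; the gripper's body (75 mm by 177 mm) begins 78 mm behind the grasp point.
Start: joints at [-1.324, 0.3, 1.521, -0, 1.321, -0.067], TCP at [0.17, -0.523, 0.23] pointing down, gripper open.
Joint ranges: [-3.03, 3.03], [-0.79, 2.21], [0.23, 2.52], [-1.04, 4.18], [0, 3.07], [-2.55, 2.55]. Speed limits (rad/s): [2.22, 2.22, 2.57, 3.14, 3.14, 3.14].

### API

Orientations are given as a 3x3 rotation matrix whose columns are the frame's x, y, z axes.
In Python, from station import manip gives the robot as it stands.
- The arm moves only by the tool move_arm, never from a script. Its argument "rows" is one flat list of numbers, 6 for each row, row after row: the shift along the tool's x, y, z each as a share of 0.04 m, from -1 to 1, then the turn, a rotation vector about the tool's x, y, z each as a share of 0.08 rad, from -1 to 1. In form: [dx, dy, dz, rx, ry, rz, dx, dy, dz, rx, ry, rz, ...]. A call has 1 to 20 rows; each row shifts and turns the pose as measured when the row begins, along the tool's axes as they then stand; what a row does not reach is not made up. A row lasts 1/12 s, in which the tool goes at most 41.7 mm and 7.16 degrees, less where a joint would pass 70% of its speed; a pose out of reach is approached as far as the arm can. A call with a number of a shift or a turn outside -1 to 1 is refused whole. A call with a gripper value outside its range is refused whole. "grip" is the closure, from -1 (fully open) to 1 (shut), so that 0 is half open, set as the call begins (left out, the last holds). The fingers move at their own pace and stop on an object; the grip force is fixed at half the most. Time passes only in rows, so rows that do not move let the fingers close. It gives the time, the measured TCP pose, the force and the opening at its end, in the units of the state.
- manip.get_state(): the state, without advancing time (a new reading comes with each control period).
- manip.camera(name): name is "scene" or "top" or "wrist"; returns the picture (480x640x3 uint8, red, green, blue); there is no depth.
- manip.get_calibration(name): a dict with "fx", "fy", "cx", "cy" (pixels), "position" and "attitude" of the camera in the world. Camera axes: x right, y down, z forward; pixel columns grow to the right and rows downward; lengths in m; the calibration is good to about 2 mm. A picture is of the moment at which its call begins: read the wrist's pose just before it. get_calibration takes no time and is no camera call; for the wrist camera it gives the pose at the moment of the call.
- manip.finish_job(): hands the job in, once; it reports no verdict.
The state is a dict: "time": time; "qpos": joint angles; "qvel": joint speeds; "tau": joint torques, N m; "position": TCP position; "tcp_rot": TCP orientation; "wrist_force": force on the tool from outside, world axes, zero at the start; "torque": the same for the moment, N m; "gripper_width": finger opening in m.
Only numpy, scipy, OpenCV 4.12 (cv2) and the standard library are available. Lean on these libraries where they do the work, as an engineer would, in place of code of your own. Each camera call takes 0.05 s, during which the arm holds its last target. There are 200 camera calls.

### The job

Of the two folding work lights on the rubber mat, one has its panel standing up and the other is only ajar. Raise the panel of the light that is ajar until it leans at the same tilt as its twin's, so that both throw their light the same way, and leave it standing there on its own stiff hinge. Leave the twin's panel as it is and do not knock or shift the other things on the shelf.

Things in the scene. Friction and masses are not known exactly. Their poses are not given: they have to be found in the camera images.
- work_light_panel (a joint): Opening angle (rad) of the panel (lid) of the light that is only ajar, the one to raise. 0 = level, shut on its base; grows as the near edge swings up and away from the robot; upright at 1.57, stop at 1.75. Starts between 0.2 and 0.45. The hinge is stiff: the panel stays at any angle where it is left; lifting it by the lip takes about 4 to 6 N.
- model_light_panel (a joint): Opening angle (rad), measured alike, of the panel of the twin light, an identical light that already stands open at 0.85 to 1.25. Its panel must not be moved.
- work_light: Base of the light to raise: black box 160 deep (x) x 170 wide (y) x 48 high, fixed on the mat left or right of its twin, two small hinge cheeks at its far end. Origin: centre of underside, on the mat. x axis points from the near face (robot side) to the hinge end. Panel: yellow plate, free edge 165 from the hinge axis, 138 wide, 16 thick, white LED underside.
- model_light: Base of the twin light, the same box with the same axes, standing square to the other light (same yaw), about 250 mm away centre to centre.
- mat: Black rubber mat under both lights, 240 x 480 x 4 thick, fixed. Origin: centre of underside.
- work_light_hinge (a point): On the hinge axis of the light to raise, mid width, 62 above the shelf, 5 mm before the base's far face. Turns with the panel: x axis lies in the panel, pointing away from the free edge (level, away from the robot when shut), y is the hinge axis, z comes out of the panel's back (up when shut).
- work_light_lip (a point): Tip (mid width and thickness) of the black lip on the middle of the panel's free edge: 70 wide, 8 thick, 30 long, bent up 34 degrees from the panel's plane. It lies 191 from the hinge axis along the panel and 19 above the panel's mid-plane; when the panel is shut, 36 in front of the base's near face. Below it, in front of the base, is free space. Axes as for the hinge point.
- model_light_hinge (a point): The same hinge point on the twin light; turns with its panel.
- model_light_lip (a point): The same lip tip on the twin light; turns with its panel.
- jug: Grey closed plastic jug, 110 x 170 x 253 high, 1.8 kg, bystander on the right. Origin: centre of underside.
- bottle: Green glass bottle, 72 across, 240 high, bystander on the right. Origin: centre of underside.
- funnel: White funnel standing mouth down, 120 across, 150 high, bystander far left. Origin: centre of underside.
- tin: Blue tin, 90 across, 60 high, bystander near right. Origin: centre of underside.
- wiper_arm: Chrome wiper arm lying along y between the robot and the mat, about 440 long, 18 high, bystander. Origin: underside, near the middle.
- wrench: Wrench, 180 long, about 10 high, lying flat near left, bystander.
- tiers: Stack of three plastic tiers, 220 x 170 x 246 high, fixed on the left. Origin: centre of underside.

How it is judged:
By the outcome, as a careful person would: the job done as asked, in the order asked, and still so for the second after the job is handed in, with the robot touching nothing.
It also fails if it takes over 35 s, if anything falls off the work surface, if the arm or the gripper's body presses on something with over 40 N, if the wrist force passes 120 N, or if a joint passes its speed limit or range.

## Working session

There is one attempt and no reset: what is moved stays moved. The work goes in short steps, Python scripts to look and compute and a tool call to move; the robot and the scene stay as the last step left them, time stands still between calls to the robot, and variables do not carry over. Pictures are saved under pics/ and viewed, about 8 in all and at most 12, crops included, and the job is handed in when it is done.

Besides the shell and the picture viewer there is one more tool, called after "Call:" as name(argument=value, ...), one argument or row to a line, values as JSON. move_arm: Moves the arm, as the interface text tells. Shift numbers are shares of 0.04 m and turn numbers shares of 0.08 rad, none past 1 either way. Its arguments: {"type":"object","properties":{"rows":{"type":"array","items":{"type":"number"}},"grip":{"type":"number"}},"required":["rows"]}

```bash
mkdir -p pics; python3 - <<'E'
from station import manip
import cv2
for n in("scene","top"):
    c=manip.get_calibration(n);print(n,c)
    cv2.imwrite(f"pics/{n}0.png",manip.camera(n)[:,:,::-1])
s=manip.get_state();print(s["time"],s["position"],s["tcp_rot"],s["gripper_width"])
E
```

```text
scene {'fx': 583.8216334946877, 'fy': 583.8216334946877, 'cx': 314.64111414535375, 'cy': 244.2509270704956, 'position': array([ 1.66025835, -0.05289877,  1.84132618]), 'attitude': array([[ 0.06671026,  0.83459823, -0.54680484],
       [ 0.99777061, -0.05683563,  0.03497888],
       [-0.00188469, -0.54791925, -0.8365291 ]])}
top {'fx': 516.0050471913079, 'fy': 516.0050471913079, 'cx': 319.6484812996755, 'cy': 233.84550648233434, 'position': array([0.4712471 , 0.00482382, 1.46776822]), 'attitude': array([[ 0.01337065, -0.99876374,  0.04787716],
       [-0.99979706, -0.01407537, -0.01441247],
       [ 0.01506854, -0.04767474, -0.99874925]])}
0.1 [ 0.16970281 -0.52295205  0.22997978] [[ 9.51184160e-01  3.08623793e-01 -2.20339875e-04]
 [ 3.08623860e-01 -9.51183684e-01  9.55214864e-04]
 [ 8.52183413e-05 -9.76587391e-04 -9.99999520e-01]] 0.09425554402461954
```

View pics/scene0.png

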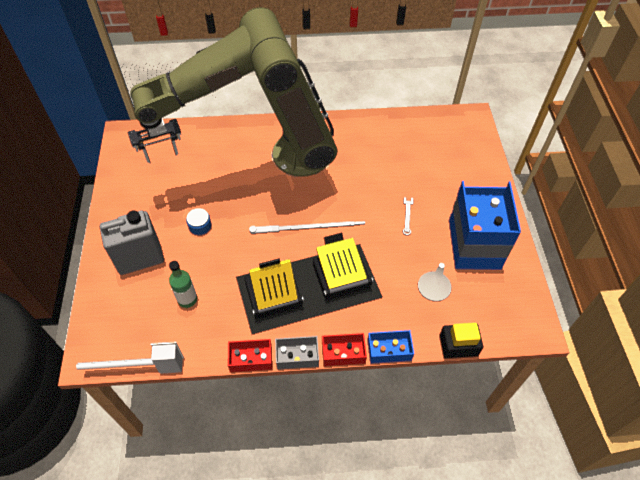

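View pics/top0.png

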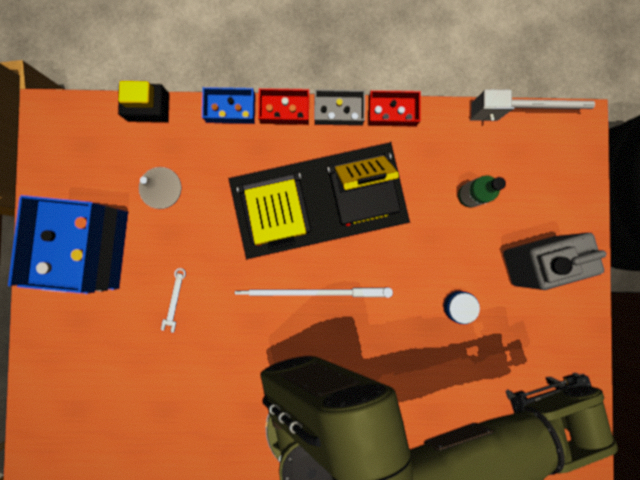

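The ajar light is the left one (top image about (273,212), scene (343,265)). Its twin is on the right (top (365,185)), and the mat is yawed about 13°. I'll enlarge both views next.

```bash
python3 - <<'E'
import cv2,numpy as np
a=cv2.imread("pics/top0.png")[138:262,225:415]; b=cv2.imread("pics/scene0.png")[225:335,230:390]
cv2.imwrite("pics/ta.png",cv2.resize(a,None,fx=4,fy=4,interpolation=cv2.INTER_CUBIC))
cv2.imwrite("pics/sa.png",cv2.resize(b,None,fx=5,fy=5,interpolation=cv2.INTER_CUBIC))
E
```

```text
(no output)
```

View pics/ta.png

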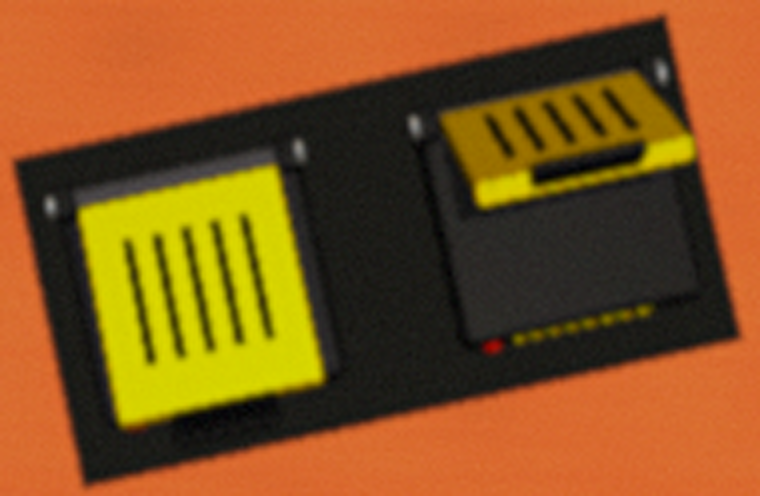

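View pics/sa.png

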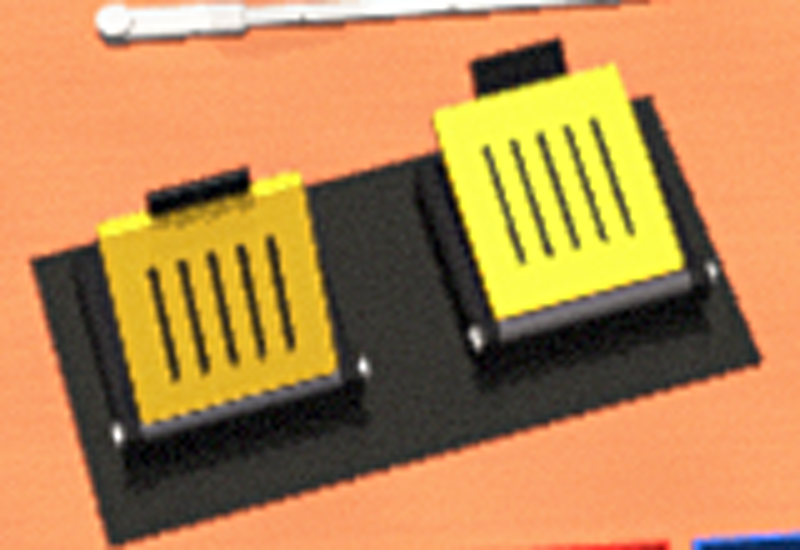

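```bash
cat >h.py <<'E'
import numpy as np
from station import manip
def ray(n,uv,c=None):
    c=c or manip.get_calibration(n)
    d=c["attitude"]@np.array([(uv[0]-c["cx"])/c["fx"],(uv[1]-c["cy"])/c["fy"],1]); return c["position"],d/np.linalg.norm(d)
def tri(r1,r2):
    (p,d),(q,e)=r1,r2
    s=np.linalg.lstsq(np.c_[d,-e],q-p,rcond=None)[0]
    a,b=p+s[0]*d,q+s[1]*e; return (a+b)/2,np.linalg.norm(a-b)
def plane(r,z): p,d=r; return p+d*(z-p[2])/d[2]
E
python3 - <<'E'
from h import *
np.set_printoptions(precision=4,suppress=True)
T=lambda x,y:ray("top",(225+(x+.5)/4-.5,138+(y+.5)/4-.5))
S=lambda x,y:ray("scene",(230+(x+.5)/5-.5,225+(y+.5)/5-.5))
m=[plane(T(*p),.004) for p in((15,160),(85,485),(740,338),(664,17))]
print("mat",m,[np.linalg.norm(m[i]-m[i-1]) for i in range(4)])
y=m[0]+m[1]-m[2]-m[3]; psi=np.arctan2(-y[0],y[1]); print("yaw",psi,"ctr",sum(m)/4)
P={}
for n,t,s in [("W capL",(51,205),(711,270)),("W capR",(299,151),(476,335)),("M capL",(415,126),(362,365)),("M capR",(661,72),(119,432)),
 ("W farL",(80,207),(686,268)),("W farR",(277,164),(496,318)),("W nearL",(118,426),(617,64)),("W nearR",(326,378),(434,110)),
 ("M farL",(440,110),(338,372)),("M farR",(630,72),(142,428)),("M nearL",(475,182),(304,186)),("M nearR",(690,135),(103,236)),
 ]:
    p,e=tri(T(*t),S(*s)); P[n]=p; print(n,p,"gap",e)
R=np.array([[np.cos(psi),-np.sin(psi),0],[np.sin(psi),np.cos(psi),0],[0,0,1]])
for k in "WM":
    h=(P[k+" capL"]+P[k+" capR"])/2
    for a in "LR":
        v=R.T@(P[f"{k} near{a}"]-P[f"{k} far{a}"]); w=R.T@(P[f"{k} near{a}"]-h)
        print(k,a,"tilt",np.arctan2(v[2],-v[0]),np.linalg.norm(v),"rel hinge",w, "ang from hinge",np.arctan2(w[2],-w[0])-np.arctan2(8,165))
    print(k,"hinge",h)
E
```

```text
mat [array([0.698 , 0.2457, 0.004 ]), array([0.4676, 0.1914, 0.004 ]), array([ 0.5785, -0.2724,  0.004 ]), array([ 0.8086, -0.2165,  0.004 ])] [np.float64(0.4753063328135348), np.float64(0.23671399627367373), np.float64(0.47679387847502047), np.float64(0.23678217553758657)]
yaw 0.23471342949904575 ctr [ 0.6382 -0.0129  0.004 ]
W capL [0.6577 0.2106 0.0677] gap 0.000885840748842687
W capR [0.6975 0.0427 0.0668] gap 0.001117742785984727
M capL [ 0.7159 -0.0367  0.0674] gap 0.00034666880012539336
M capR [ 0.7558 -0.2041  0.0678] gap 0.0018669151790788468
W farL [0.6564 0.1918 0.0701] gap 0.0033135657719314286
W farR [0.6877 0.0573 0.0714] gap 0.0009669616095633568
W nearL [0.507  0.1579 0.1074] gap 0.0011580121107199525
W nearR [0.5403 0.0229 0.1124] gap 0.0040500882729716916
M farL [ 0.7254 -0.0533  0.0773] gap 0.00021474391578915863
M farR [ 0.755  -0.1856  0.0693] gap 0.003939170840987105
M nearL [ 0.657  -0.0692  0.2099] gap 0.0013834680348428707
M nearR [ 0.6877 -0.2007  0.2127] gap 0.0015183739846489864
W L tilt 0.2387033268809413 0.15770571633516928 rel hinge [-0.1587  0.0701  0.0401] ang from hinge 0.19912964862646101
W R tilt 0.2647750160248709 0.15673655110356374 rel hinge [-0.1577 -0.069   0.0451] ang from hinge 0.23041705222974743
W hinge [0.6776 0.1267 0.0672]
M L tilt 1.084212020555796 0.15008574565931265 rel hinge [-0.0648  0.0682  0.1423] ang from hinge 1.0951643522316448
M R tilt 1.1223024972923499 0.159139379394758 rel hinge [-0.0655 -0.0669  0.145 ] ang from hinge 1.0980409320751363
M hinge [ 0.7358 -0.1204  0.0676]
```

Both views agree. All hinge caps come out at z≈0.067 with gaps of 1–2 mm, and the mat measures 0.476×0.237. The work panel is at about 0.23 rad and the twin at about 1.10 rad. Plan: grip the lip along its own direction and swing it about the hinge.

```bash
cat >>h.py <<'E'
from scipy.spatial.transform import Rotation as Ro
PSI=.235; H=np.array([.6776,.1267,.062])
F=np.array([np.cos(PSI),np.sin(PSI),0]);L=np.array([-F[1],F[0],0]);U=np.array([0,0,1.])
def lip(th,off,h=H,b=np.radians(34)):
    "tool pose with TCP off m behind lip tip, panel angle th"
    p=h+F*(-.191*np.cos(th)+.019*np.sin(th))+U*(.191*np.sin(th)+.019*np.cos(th))
    a=th+b; z=F*np.cos(a)-U*np.sin(a); y=F*np.sin(a)+U*np.cos(a)
    return np.c_[L,y,z],p-off*z
def plan(R0,p0,R1,p1,n):
    Rr=R0.T@R1; w=Ro.from_matrix(Rr).as_rotvec()/n; pr=R0.T@(p1-p0)
    A=sum(Ro.from_rotvec(w*k).as_matrix() for k in range(n)); d=np.linalg.solve(A,pr)
    print(n,"x",np.round(d/.04,3).tolist(),np.round(w/.08,3).tolist())
def cur(): s=manip.get_state(); return s["tcp_rot"],s["position"]
E
python3 - <<'E'
from h import *
R0,p0=cur(); p0=p0+[0,0,.07]
R1=np.c_[L,F,-U]; p1=np.array([.40,.06,.30]); plan(R0,p0,R1,p1,24)
R2,p2=lip(.25,.09); print(p2); plan(R1,p1,R2,p2,10)
E
```

```text
24 x [0.708, -0.118, 0.0] [-0.0, -0.0, -0.777]
[0.44399793 0.07077013 0.19488594]
10 x [0.001, 0.023, 0.292] [-0.909, -0.0, 0.0]
```

Call:
move_arm(
  rows=[0,0,-0.9,0,0,0,0,0,-0.9,0,0,0,0.7,-0.12,0,0,0,-0.78,0.7,-0.12,0,0,0,-0.78,0.7,-0.12,0,0,0,-0.78,0.7,-0.12,0,0,0,-0.78,0.7,-0.12,0,0,0,-0.78,0.7,-0.12,0,0,0,-0.78,0.7,-0.12,0,0,0,-0.78,0.7,-0.12,0,0,0,-0.78,0.7,-0.12,0,0,0,-0.78,0.7,-0.12,0,0,0,-0.78,0.7,-0.12,0,0,0,-0.78,0.7,-0.12,0,0,0,-0.78],
  grip=-1,
)

```text
time: 1.27
position: [0.3984, -0.2667, 0.3012]
tcp_rot: [[0.464, 0.886, -0.005], [0.886, -0.464, 0.011], [0.007, -0.009, -1.0]]
wrist_force: [0.5, 0.9, 0.4]
gripper_width: 0.0941
```

```bash
python3 - <<'E'
from h import *
R1=np.c_[L,F,-U]; p1=np.array([.40,.06,.30]); plan(*cur(),R1,p1,13)
E
```

```text
13 x [0.635, -0.093, 0.005] [-0.006, -0.01, -0.69]
```

Call:
move_arm(
  rows=[0.65,-0.1,0,0,0,-0.7,0.65,-0.1,0,0,0,-0.7,0.65,-0.1,0,0,0,-0.7,0.65,-0.1,0,0,0,-0.7,0.65,-0.1,0,0,0,-0.7,0.65,-0.1,0,0,0,-0.7,0.65,-0.1,0,0,0,-0.7,0.65,-0.1,0,0,0,-0.7,0.65,-0.1,0,0,0,-0.7,0.65,-0.1,0,0,0,-0.7,0.65,-0.1,0,0,0,-0.7,0.65,-0.1,0,0,0,-0.7,0.65,-0.1,0,0,0,-0.7,0,0,0,0,0,0],
)

```text
time: 2.43
position: [0.387, 0.0872, 0.302]
tcp_rot: [[-0.287, 0.958, -0.012], [0.958, 0.287, 0.013], [0.016, -0.008, -1.0]]
wrist_force: [0.6, -0.4, -0.2]
gripper_width: 0.0942
```

```bash
python3 - <<'E'
from h import *
plan(*cur(),*lip(.25,.09),12)
E
```

```text
12 x [-0.065, 0.029, 0.25] [-0.766, -0.037, 0.05]
```

Call:
move_arm(
  rows=[-0.06,0.03,0.25,-0.77,-0.04,0.05,-0.06,0.03,0.25,-0.77,-0.04,0.05,-0.06,0.03,0.25,-0.77,-0.04,0.05,-0.06,0.03,0.25,-0.77,-0.04,0.05,-0.06,0.03,0.25,-0.77,-0.04,0.05,-0.06,0.03,0.25,-0.77,-0.04,0.05,-0.06,0.03,0.25,-0.77,-0.04,0.05,-0.06,0.03,0.25,-0.77,-0.04,0.05,-0.06,0.03,0.25,-0.77,-0.04,0.05,-0.06,0.03,0.25,-0.77,-0.04,0.05,-0.06,0.03,0.25,-0.77,-0.04,0.05,-0.06,0.03,0.25,-0.77,-0.04,0.05,0,0,0,0,0,0],
  grip=-0.1,
)

```text
time: 3.52
position: [0.447, 0.0685, 0.1912]
tcp_rot: [[-0.22, 0.703, 0.676], [0.975, 0.164, 0.147], [-0.008, 0.692, -0.722]]
wrist_force: [-0.9, -0.7, -0.1]
gripper_width: 0.0515
```

```bash
python3 - <<'E'
from h import *
import cv2,pickle
plan(*cur(),*lip(.25,.06),2)
c=manip.get_calibration("wrist"); pickle.dump(c,open("w1.pkl","wb")); print(c)
im=manip.camera("wrist"); cv2.imwrite("pics/w1.png",im[:,:,::-1])
E
```

```text
2 x [0.04, -0.001, 0.321] [0.231, 0.093, -0.027]
{'fx': 414.99604125853, 'fy': 414.99604125853, 'cx': 320.2404328889404, 'cy': 240.63760736588716, 'position': array([0.32635939, 0.12094554, 0.302164  ]), 'attitude': array([[ 0.70276332,  0.03550314,  0.71053729],
       [ 0.16491791, -0.97967803, -0.11416236],
       [ 0.69204465,  0.19740945, -0.69433689]])}
```

View pics/w1.png

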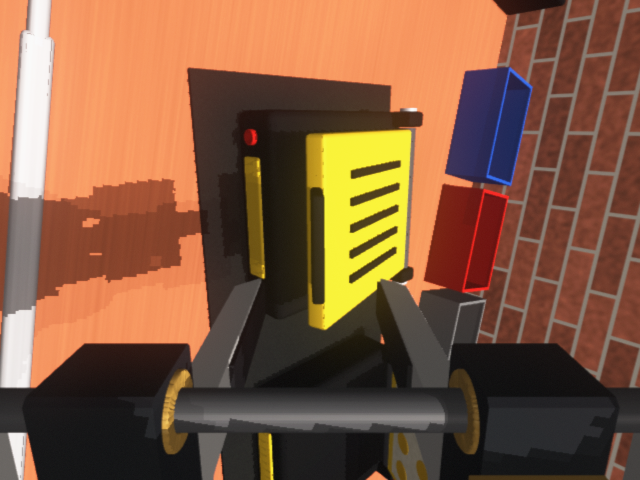

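The wrist view shows the lip end-on, columns 311–324 and rows 188–303, centre about (318,246), lying between the fingers in jaw direction. I'll compare that with the model's projections.

```bash
python3 - <<'E'
from h import *
import pickle
c=pickle.load(open("w1.pkl","rb"))
def pr(p): q=c["attitude"].T@(p-c["position"]); return np.round([c["fx"]*q[0]/q[2]+c["cx"],c["fy"]*q[1]/q[2]+c["cy"]],1)
for th in(.2,.23,.26,.3):
    p=lip(th,0)[1]; 
    g=lambda a,n: H-F*(a*np.cos(th)-n*np.sin(th))+U*(a*np.sin(th)+n*np.cos(th))
    print(th,p,pr(p),"tip ends",pr(p+.035*L),pr(p-.035*L),"back-edge corners",pr(g(.165,.008)+.069*L),pr(g(.165,.008)-.069*L),"underside corners",pr(g(.165,-.008)+.069*L),pr(g(.165,-.008)-.069*L))
R,p=cur(); 
print([np.round(R.T@(lip(t,0)[1]-p),4) for t in(.2,.25,.3)])
E
```

```text
0.2 [0.49922337 0.08399241 0.11856711] [301.2 250.6] tip ends [300.3 194. ] [302.1 303. ] back-edge corners [310.6 133.1] [312.4 330.2] underside corners [290.7 132.8] [295.  324.3]
0.23 [0.50095375 0.0844067  0.12404337] [309.4 251.9] tip ends [308.7 194.7] [310.  304.8] back-edge corners [317.3 133.2] [318.3 331.9] underside corners [296.6 132.9] [300.1 326.2]
0.26 [0.50284311 0.08485906 0.12946379] [317.8 253.2] tip ends [317.5 195.4] [318.1 306.6] back-edge corners [324.2 133.3] [324.3 333.5] underside corners [302.7 133. ] [305.5 328. ]
0.3 [0.50560657 0.0855207  0.13659575] [329.6 254.8] tip ends [329.8 196.4] [329.4 308.7] back-edge corners [333.8 133.4] [332.7 335.6] underside corners [311.2 133.1] [313.  330.3]
[array([ 0.0041, -0.0115,  0.0907]), array([ 0.004 , -0.003 ,  0.0862]), array([0.004 , 0.0057, 0.0822])]
```

```bash
sed -i 's/^PSI.*/PSI=.235; H=np.array([.6769,.1296,.062])/' h.py; python3 - <<'E'
from h import *
R0,p0=cur();R1,p1=lip(.27,.035);plan(R0,p0,R1,p1,4);plan(R1,p1,*lip(.27,.005),3)
E
```

```text
4 x [0.039, 0.021, 0.31] [0.17, 0.045, -0.013]
3 x [0.0, -0.0, 0.25] [0.0, 0.0, 0.0]
```

Call:
move_arm(
  rows=[0.04,0.02,0.31,0.17,0.05,0,0.04,0.02,0.31,0.17,0.05,0,0.04,0.02,0.31,0.17,0.05,0,0.04,0.02,0.31,0.17,0.05,0,0,0,0.25,0,0,0,0,0,0.25,0,0,0,0,0,0.25,0,0,0,0,0,0,0,0,0],
)

```text
time: 4.23
position: [0.5037, 0.0888, 0.1387]
tcp_rot: [[-0.235, 0.747, 0.622], [0.972, 0.176, 0.155], [0.006, 0.641, -0.768]]
wrist_force: [0.5, 0.9, -1.2]
gripper_width: 0.0516
```

```bash
python3 - <<'E'
from h import *
import cv2
plan(*cur(),*lip(.27,.005),1)
im=manip.camera("wrist"); cv2.imwrite("pics/w2.png",im[:,:,::-1])
E
```

```text
1 x [-0.016, -0.142, 0.0] [-0.151, -0.076, -0.03]
```

View pics/w2.png

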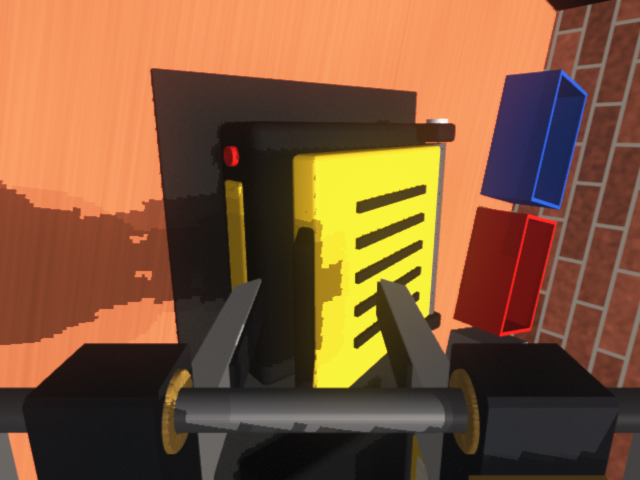

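The lip (column ~304) is between the fingers but about 5 mm off their midline, matching the computed −0.14 shift. I'll correct that and close.

Call:
move_arm(
  rows=[0,-0.14,0,-0.15,-0.08,0,0,0,0,0,0,0],
)

```text
time: 4.45
position: [0.4994, 0.088, 0.1372]
tcp_rot: [[-0.232, 0.739, 0.632], [0.973, 0.175, 0.152], [0.002, 0.65, -0.76]]
wrist_force: [-0.5, -0.4, 0.6]
gripper_width: 0.0517
```

Call:
move_arm(
  rows=[0,0,0,0,0,0,0,0,0,0,0,0,0,0,0,0,0,0,0,0,0,0,0,0,0,0,0,0,0,0,0,0,0,0,0,0],
  grip=1,
)

```text
time: 4.95
position: [0.4992, 0.0883, 0.1398]
tcp_rot: [[-0.234, 0.74, 0.631], [0.972, 0.176, 0.154], [0.003, 0.649, -0.76]]
wrist_force: [-13.7, -4.5, -0.3]
gripper_width: 0.0152
```

```bash
python3 - <<'E'
from h import *
R,p=cur(); print(p,R[:,2],lip(.27,.005)[1])
a=np.arctan2(-R[2,2],R[:,2]@F)-np.radians(34); print("theta from tool",a)
for off in(0,.005,.01): 
  q=p+off*R[:,2]-H; print(off,np.arctan2(q[2],-(q@F))-np.arctan2(.019,.191),np.hypot(q[2],q@F), np.hypot(.019,.191))
E
```

```text
[0.49923277 0.08830446 0.13981937] [ 0.63080009  0.15430298 -0.76044844] [0.499648   0.08716167 0.13505767]
theta from tool 0.27059737455963184
0 0.3041111194506074 0.19830622773169418 0.19194269978303422
0.005 0.29264225938164057 0.19384039769875294 0.19194269978303422
0.01 0.2806341496240664 0.18940126476821317 0.19194269978303422
```

Call:
move_arm(
  rows=[0,0,0,0,0,0,0,0,0,0,0,0,0,0,0,0,0,0],
)

```text
time: 5.2
position: [0.4975, 0.0883, 0.1382]
tcp_rot: [[-0.235, 0.743, 0.627], [0.972, 0.177, 0.155], [0.004, 0.646, -0.764]]
wrist_force: [1.6, 0.6, -0.8]
gripper_width: 0.0077
```

The grip is good: width 7.7 mm against an 8 mm lip, with force near zero. Next I'll work out the swing about the hinge.

```bash
cat >>h.py <<'E'
def swing(D,n):
    R0,p0=cur(); Q=Ro.from_rotvec(L*D).as_matrix(); plan(R0,p0,Q@R0,H+Q@(p0-H),n)
def thtool():
    R,p=cur(); return np.arctan2(-R[2,2],R[:,2]@F)-np.radians(34)
E
python3 -c "
from h import *
print(thtool());swing(.4,8)"
```

```text
0.2754486613933458
8 x [0.001, 0.224, -0.109] [0.625, -0.001, 0.003]
```

Call:
move_arm(
  rows=[0,0.22,-0.11,0.62,0,0,0,0.22,-0.11,0.62,0,0,0,0.22,-0.11,0.62,0,0,0,0.22,-0.11,0.62,0,0,0,0.22,-0.11,0.62,0,0,0,0.22,-0.11,0.62,0,0,0,0.22,-0.11,0.62,0,0,0,0.22,-0.11,0.62,0,0,0,0,0,0,0,0],
)

```text
time: 5.95
position: [0.5392, 0.0982, 0.2028]
tcp_rot: [[-0.231, 0.932, 0.28], [0.973, 0.22, 0.069], [0.002, 0.288, -0.957]]
wrist_force: [-7.1, -1.2, 10.2]
gripper_width: 0.0074
```

```bash
python3 -c "
from h import *
R,p=cur();q=p-H;print(thtool(),np.hypot(q[2],q@F),np.arctan2(q[2],-(q@F))-np.arctan2(.019,.191),q@L);swing(.35,7)"
```

```text
0.6847390961181282 0.1994122315851406 0.6844452981721219 0.0015211129018759182
7 x [0.001, 0.222, -0.113] [0.625, -0.002, 0.001]
```

Call:
move_arm(
  rows=[0,0.22,-0.11,0.62,0,0,0,0.22,-0.11,0.62,0,0,0,0.22,-0.11,0.62,0,0,0,0.22,-0.11,0.62,0,0,0,0.22,-0.11,0.62,0,0,0,0.22,-0.11,0.62,0,0,0,0.22,-0.11,0.62,0,0,0,0,0,0,0,0],
)

```text
time: 6.62
position: [0.5933, 0.1111, 0.2423]
tcp_rot: [[-0.23, 0.971, -0.071], [0.973, 0.23, -0.015], [0.002, -0.072, -0.997]]
wrist_force: [-0.9, -0.1, 9.6]
gripper_width: 0.0079
```

```bash
python3 -c "
from h import *
import cv2
R,p=cur();q=p-H;print(thtool(),np.hypot(q[2],q@F),np.arctan2(q[2],-(q@F))-np.arctan2(.019,.191),q@L);swing(.07,2)
for n,s in(('top',np.s_[138:262,225:415]),('scene',np.s_[225:335,230:390])): cv2.imwrite('pics/'+n+'3.png',cv2.resize(manip.camera(n)[s][:,:,::-1],None,fx=4,fy=4,interpolation=cv2.INTER_CUBIC))
a,b=[cv2.imread('pics/'+n+'3.png') for n in('top','scene')]
o=np.zeros((936//1,760,3),np.uint8);o[:496]=a;o[496:,:640]=b;cv2.imwrite('pics/c3.png',cv2.resize(o,(480,591)))"
```

```text
1.0495413829997529 0.1996223209655481 1.02838166890102 0.001522480444034791
2 x [0.001, 0.153, -0.083] [0.437, -0.001, 0.001]
```

View pics/c3.png

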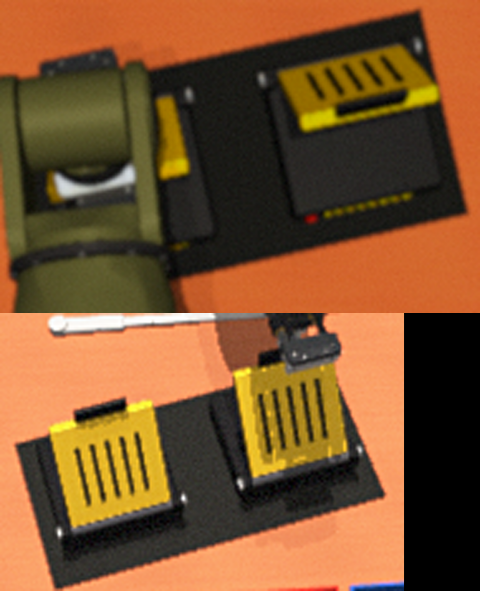

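Panel is at about 1.03–1.05. I'll take the last bit to ~1.10, release, back off along the lip and compare both panels unobstructed.

Call:
move_arm(
  rows=[0,0.14,-0.07,0.38,0,0,0,0.14,-0.07,0.38,0,0,0,0,0,0,0,0,0,0,0,0,0,0],
)

```text
time: 7.05
position: [0.6041, 0.1137, 0.2474]
tcp_rot: [[-0.231, 0.965, -0.123], [0.973, 0.229, -0.027], [0.002, -0.126, -0.992]]
wrist_force: [-5.1, -1.1, 3.1]
gripper_width: 0.0078
```

```bash
python3 -c "
from h import *
R,p=cur();q=p-H;print(thtool(),np.arctan2(q[2],-(q@F))-np.arctan2(.019,.191),q@L)"
```

```text
1.1036699298964598 1.089478492462526 0.0015106845613016013
```

Call:
move_arm(
  rows=[0,0,0,0,0,0,0,0,0,0,0,0,0,0,0,0,0,0,0,0,0,0,0,0,0,0,0,0,0,0,0,0,0,0,0,0],
  grip=-0.1,
)

```text
time: 7.55
position: [0.6037, 0.1134, 0.246]
tcp_rot: [[-0.23, 0.966, -0.12], [0.973, 0.229, -0.027], [0.002, -0.123, -0.992]]
wrist_force: [0.2, -0.4, -0.2]
gripper_width: 0.0445
```

Call:
move_arm(
  rows=[0,0,-0.5,0,0,0,0,0,-0.5,0,0,0,0,0,-0.5,0,0,0,0,0,-0.5,0,0,0,0,0,-0.5,0,0,0],
)

```text
time: 7.97
position: [0.6149, 0.1159, 0.3439]
tcp_rot: [[-0.23, 0.965, -0.129], [0.973, 0.229, -0.028], [0.003, -0.132, -0.991]]
wrist_force: [-0.2, -0.1, 0.5]
gripper_width: 0.0515
```

```bash
python3 -c "
from h import *
R1=np.c_[L,F,-U]; p1=np.array([.32,-.08,.38]); plan(*cur(),R1,p1,12)
print(manip.get_calibration('wrist'))
Rt=Ro.from_rotvec(L*-.7).as_matrix()@R1
plan(*cur(),Rt,np.array([.34,-.07,.3]),14)"
```

```text
12 x [-0.255, -0.696, -0.026] [-0.138, -0.003, -0.003]
{'fx': 414.99604125853, 'fy': 414.99604125853, 'cx': 320.2404328889404, 'cy': 240.63760736588716, 'position': array([0.61773146, 0.19509386, 0.49717158]), 'attitude': array([[ 0.96443645,  0.2564307 , -0.06407513],
       [ 0.22894244, -0.931599  , -0.28232724],
       [-0.1320897 ,  0.25761716, -0.9571759 ]])}
14 x [-0.209, -0.573, -0.066] [-0.743, -0.002, -0.003]
```

Call:
move_arm(
  rows=[-0.2,-0.57,-0.07,-0.74,0,0,-0.2,-0.57,-0.07,-0.74,0,0,-0.2,-0.57,-0.07,-0.74,0,0,-0.2,-0.57,-0.07,-0.74,0,0,-0.2,-0.57,-0.07,-0.74,0,0,-0.2,-0.57,-0.07,-0.74,0,0,-0.2,-0.57,-0.07,-0.74,0,0,-0.2,-0.57,-0.07,-0.74,0,0,-0.2,-0.57,-0.07,-0.74,0,0,-0.2,-0.57,-0.07,-0.74,0,0,-0.2,-0.57,-0.07,-0.74,0,0,-0.2,-0.57,-0.07,-0.74,0,0,-0.2,-0.57,-0.07,-0.74,0,0,-0.2,-0.57,-0.07,-0.74,0,0,0,0,0,0,0,0],
)

```text
time: 9.22
position: [0.3349, -0.068, 0.297]
tcp_rot: [[-0.228, 0.713, 0.664], [0.974, 0.178, 0.143], [-0.016, 0.679, -0.734]]
wrist_force: [-0.7, 1.3, -0.1]
gripper_width: 0.0518
```

```bash
python3 - <<'E'
from h import *
import cv2,pickle
pickle.dump(manip.get_calibration("wrist"),open("w4.pkl","wb"))
for n,s,f in(('top',np.s_[138:262,225:415],4),('scene',np.s_[225:335,230:390],5),('wrist',np.s_[:,:],1)):
    im=manip.camera(n)[:,:,::-1]; cv2.imwrite(f'pics/{n}4full.png',im); cv2.imwrite(f'pics/{n}4.png',cv2.resize(im[s],None,fx=f,fy=f,interpolation=cv2.INTER_CUBIC))
E
```

```text
(no output)
```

View pics/top4.png

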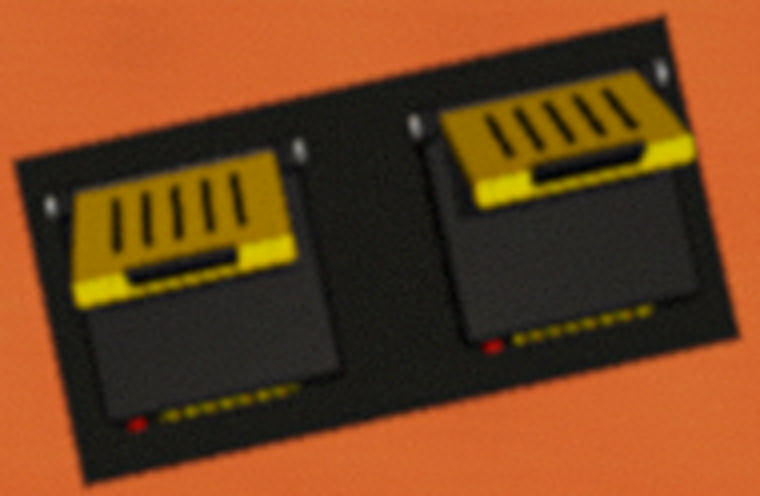

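View pics/scene4.png

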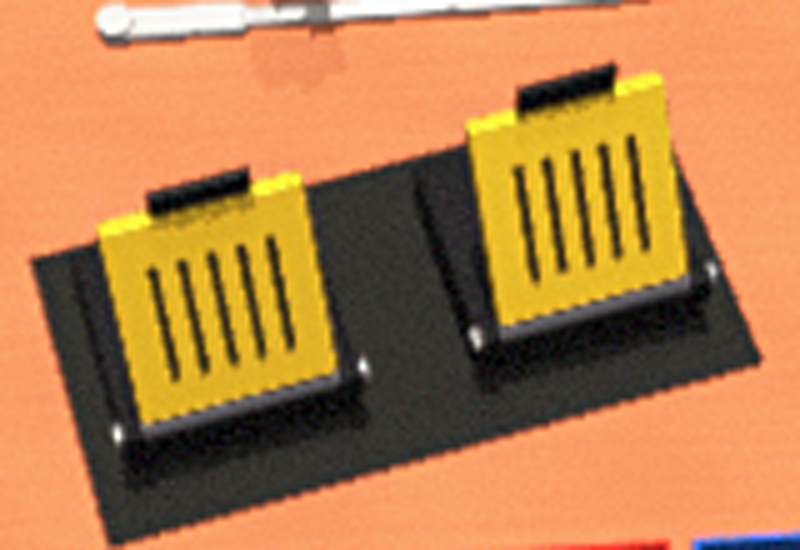

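View pics/wrist4.png

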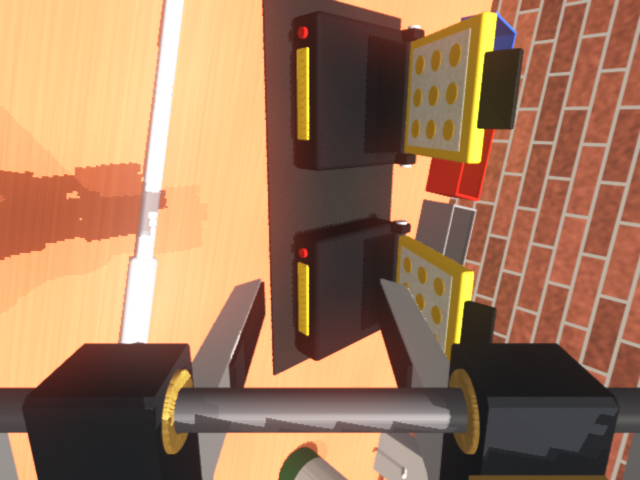

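All three views are clear: the work panel stands by itself and the twin's panel is unmoved. I'll triangulate the same corner features on both panels.

```bash
python3 - <<'E'
from h import *
import pickle
np.set_printoptions(precision=4,suppress=True)
T=lambda x,y:ray("top",(225+(x+.5)/4-.5,138+(y+.5)/4-.5))
S=lambda x,y:ray("scene",(230+(x+.5)/5-.5,225+(y+.5)/5-.5))
R=np.c_[F,L,U]
D={"W":dict(capL=((51,205),(711,270)),capR=((299,151),(476,335)),bL=((75,283),(663,87)),bR=((293,238),(470,134)),uL=((76,306),(661,73)),uR=((297,258),(467,122))),
"M":dict(capL=((415,126),(362,365)),capR=((661,72),(119,432)),bL=((475,182),(303,187)),bR=((690,138),(102,239)),uL=((482,208),(299,173)),uR=((694,160),(99,228)))}
for k,d in D.items():
    P={n:tri(T(*t),S(*s)) for n,(t,s) in d.items()}
    h=(P["capL"][0]+P["capR"][0])/2; h[2]=.062
    for n,o in(("b",8),("u",-8)):
        for a in "LR":
            w=R.T@(P[n+a][0]-h); print(k,n+a,w,"gap %.4f"%P[n+a][1],"th %.3f"%(np.arctan2(w[2],-w[0])-np.arctan2(o,165)),"r %.3f"%np.hypot(w[0],w[2]))
E
python3 - <<'E'
# twin moved? slot/edge difference before/after in model region
import cv2,numpy as np
for n,s in(("top",np.s_[150:195,330:405]),("scene",np.s_[255:315,245:300])):
    a=cv2.imread(f"pics/{n}0.png")[s].astype(float);b=cv2.imread(f"pics/{n}4full.png")[s].astype(float);print(n,abs(a-b).mean(),abs(a-b).max())
E
```

```text
W bL [-0.0722  0.0671  0.1418] gap 0.0011 th 1.051 r 0.159
W bR [-0.0744 -0.0689  0.1435] gap 0.0020 th 1.044 r 0.162
W uL [-0.0857  0.0703  0.138 ] gap 0.0019 th 1.064 r 0.162
W uR [-0.0864 -0.0679  0.14  ] gap 0.0035 th 1.066 r 0.164
M bL [-0.0647  0.0678  0.1469] gap 0.0007 th 1.107 r 0.161
M bR [-0.0667 -0.0676  0.1453] gap 0.0013 th 1.092 r 0.160
M uL [-0.0802  0.0678  0.1406] gap 0.0034 th 1.101 r 0.162
M uR [-0.0796 -0.0677  0.1387] gap 0.0024 th 1.098 r 0.160
top 2.8177777777777777 13.0
scene 4.069494949494949 31.0
```

```bash
python3 - <<'E'
from h import *
import pickle
from scipy.optimize import brentq
c=pickle.load(open("w4.pkl","rb"))
def pr(p): q=c["attitude"].T@(p-c["position"]); return np.array([c["fx"]*q[0]/q[2]+c["cx"],c["fy"]*q[1]/q[2]+c["cy"]])
hW=np.array([.6776,.1267,.062]);hM=np.array([.7358,-.1204,.062])
def g(h,th,a,n,l): return h-F*(a*np.cos(th)-n*np.sin(th))+U*(a*np.sin(th)+n*np.cos(th))+l*L
for nm,h,l,uv in(("W L",hW,.069,(494,14)),("W R",hW,-.069,(481,163)),("M L",hM,.069,(473,270))):
    th=brentq(lambda t:pr(g(h,t,.165,.008,l))[0]-uv[0],.8,1.4); print(nm,th,pr(g(h,th,.165,.008,l)),uv)
for nm,h,uvs in(("W",hW,((417,34),(405,159))),("M",hM,((402,228),None))):
  print(nm,"cap pred",pr(h+.086*L),pr(h-.086*L),uvs)
# line fits in top/scene: yellow strip (bright) orientation & position
import cv2
for n in("top","scene"):
    hsv=cv2.cvtColor(cv2.imread(f"pics/{n}4full.png"),cv2.COLOR_BGR2HSV); m=cv2.inRange(hsv,(20,120,80),(35,255,255))
    k,lab,st,ce=cv2.connectedComponentsWithStats(m)
    for i in range(1,k):
        if st[i,4]>250 and 200<ce[i,0]<420 and 140<ce[i,1]<320: print(n,st[i],ce[i],[np.round(v,1).tolist() for v in [cv2.approxPolyDP(cv2.convexHull(np.argwhere(lab==i)[:,::-1].astype(np.int32)),3,True)[:,0]]])
E
```

```text
W L 1.015791547225685 [494.           9.06509908] (494, 14)
W R 1.043322182858047 [481.         162.37593659] (481, 163)
M L 1.0791067126357823 [473.         270.43740846] (473, 270)
W cap pred [414.06640931  26.67125456] [405.37291585 163.60460073] ((417, 34), (405, 159))
M cap pred [401.32753446 221.22161433] [394.5118626  329.02708109] ((402, 228), None)
top [ 335  156   64   34 1149] [365.58311575 171.88511749] [[[398, 177], [344, 189], [335, 167], [384, 156]]]
top [ 243  176   57   39 1344] [269.5014881  194.49702381] [[[299, 201], [244, 214], [243, 188], [293, 176]]]
scene [ 323  239   45   51 1552] [345.11597938 264.46907216] [[[367, 278], [329, 289], [323, 249], [360, 239]]]
scene [ 249  259   49   51 1608] [273.32400498 284.11131841] [[[297, 298], [259, 309], [249, 270], [289, 259]]]
```

Both independent measurements (top+scene, and wrist) put the work panel about 0.04 rad short of the twin: 1.056 against 1.10. I'll regrasp at the release pose and add that.

```bash
cat >>h.py <<'E'
def rel():
    z=np.array([-.120,-.027,-.992]);z/=np.linalg.norm(z);z=z-L*(z@L);z/=np.linalg.norm(z)
    return np.c_[L,np.cross(z,L),z],np.array([.6037,.1134,.246])
E
python3 - <<'E'
from h import *
R,p=rel(); pre=p-.1*R[:,2]; R0,p0=cur()
mid=np.array([p0[0],p0[1],.36]); print(R0.T@(mid-p0)/.04/3)
plan(R0,mid,R,pre,16)
E
```

```text
[-0.00753802  0.3391374  -0.36874447]
16 x [0.175, 0.469, 0.188] [0.677, 0.012, 0.003]
```

Call:
move_arm(
  rows=[0,0.34,-0.37,0,0,0,0,0.34,-0.37,0,0,0,0,0.34,-0.37,0,0,0,0.18,0.47,0.19,0.68,0,0,0.18,0.47,0.19,0.68,0,0,0.18,0.47,0.19,0.68,0,0,0.18,0.47,0.19,0.68,0,0,0.18,0.47,0.19,0.68,0,0,0.18,0.47,0.19,0.68,0,0,0.18,0.47,0.19,0.68,0,0,0.18,0.47,0.19,0.68,0,0,0.18,0.47,0.19,0.68,0,0,0.18,0.47,0.19,0.68,0,0,0.18,0.47,0.19,0.68,0,0,0.18,0.47,0.19,0.68,0,0,0,0,0,0,0,0],
)

```text
time: 10.7
position: [0.5701, 0.1161, 0.3814]
tcp_rot: [[-0.261, 0.962, 0.079], [0.965, 0.263, -0.016], [-0.037, 0.072, -0.997]]
wrist_force: [-0.2, -0.3, -1.0]
gripper_width: 0.0515
```

```bash
python3 - <<'E'
from h import *
R,p=rel(); plan(*cur(),R,p-.1*R[:,2],4)
E
```

```text
4 x [-0.065, 0.277, 0.228] [0.612, 0.117, 0.088]
```

Call:
move_arm(
  rows=[-0.07,0.28,0.23,0.61,0.12,0.09,-0.07,0.28,0.23,0.61,0.12,0.09,-0.07,0.28,0.23,0.61,0.12,0.09,-0.07,0.28,0.23,0.61,0.12,0.09,0,0,0,0,0,0],
)

```text
time: 11.12
position: [0.6199, 0.1323, 0.3416]
tcp_rot: [[-0.246, 0.962, -0.122], [0.969, 0.243, -0.037], [-0.006, -0.127, -0.992]]
wrist_force: [-0.2, 0.5, -1.5]
gripper_width: 0.0522
```

```bash
python3 - <<'E'
from h import *
R,p=rel(); plan(*cur(),R,p,6)
E
```

```text
6 x [-0.059, -0.034, 0.406] [-0.009, 0.016, 0.026]
```

Call:
move_arm(
  rows=[-0.12,-0.06,0.4,0,0.03,0.05,-0.12,-0.06,0.4,0,0.03,0.05,-0.12,-0.06,0.4,0,0.03,0.05,0,-0.02,0.4,0,0,0,0,0,0.4,0,0,0,0,0,0.4,0,0,0,0,0,0,0,0,0],
)

```text
time: 11.7
position: [0.6045, 0.1292, 0.2457]
tcp_rot: [[-0.249, 0.963, -0.104], [0.968, 0.246, -0.039], [-0.012, -0.11, -0.994]]
wrist_force: [0.9, 0.4, -0.1]
gripper_width: 0.0515
```

```bash
python3 - <<'E'
from h import *
R,p=rel(); plan(*cur(),R,p,1)
E
```

```text
1 x [-0.377, -0.117, 0.01] [0.16, 0.169, 0.189]
```

Call:
move_arm(
  rows=[-0.38,-0.12,0,0.16,0.17,0.19,0,0,0,0,0,0],
)

```text
time: 11.87
position: [0.6034, 0.117, 0.2481]
tcp_rot: [[-0.237, 0.965, -0.116], [0.971, 0.235, -0.03], [-0.002, -0.12, -0.993]]
wrist_force: [0.7, 0.4, -1.0]
gripper_width: 0.0516
```

```bash
python3 - <<'E'
from h import *
R,p=rel(); plan(*cur(),R,p,1)
E
```

```text
1 x [-0.088, -0.008, 0.054] [0.04, 0.032, 0.051]
```

Good. Close.

Call:
move_arm(
  rows=[-0.09,0,0.05,0.04,0.03,0.05,0,0,0,0,0,0,0,0,0,0,0,0,0,0,0,0,0,0,0,0,0,0,0,0,0,0,0,0,0,0,0,0,0,0,0,0,0,0,0,0,0,0,0,0,0,0,0,0,0,0,0,0,0,0],
  grip=1,
)

```text
time: 12.7
position: [0.6047, 0.118, 0.2508]
tcp_rot: [[-0.238, 0.965, -0.111], [0.971, 0.236, -0.031], [-0.003, -0.115, -0.993]]
wrist_force: [-1.7, 0.1, 0.7]
gripper_width: 0.0077
```

```bash
python3 -c "
from h import *
R,p=cur();q=p-H;print(thtool(),np.hypot(q[2],q@F),np.arctan2(q[2],-(q@F))-np.arctan2(.019,.191),q@L);swing(.04,1)"
```

```text
1.092690683438501 0.20238337529287276 1.1030094459260322 0.005516003819877841
1 x [-0.001, 0.181, -0.091] [0.5, 0.002, -0.002]
```

Call:
move_arm(
  rows=[0,0.16,-0.08,0.44,0,0,0,0,0,0,0,0,0,0,0,0,0,0],
)

```text
time: 12.95
position: [0.6112, 0.1196, 0.2533]
tcp_rot: [[-0.237, 0.96, -0.146], [0.971, 0.234, -0.039], [-0.003, -0.151, -0.989]]
wrist_force: [-4.2, -1.2, 1.4]
gripper_width: 0.0076
```

```bash
python3 -c "
from h import *
R,p=cur();q=p-H;print(thtool(),np.hypot(q[2],q@F),np.arctan2(q[2],-(q@F))-np.arctan2(.019,.191),q@L)"
```

```text
1.1287411827227425 0.20240367845198973 1.1384654348272087 0.005525088806603567
```

Call:
move_arm(
  rows=[0,0,0,0,0,0,0,0,0,0,0,0,0,0,0,0,0,0,0,0,0,0,0,0,0,0,0,0,0,0,0,0,0,0,0,0],
  grip=-0.1,
)

```text
time: 13.45
position: [0.6111, 0.1195, 0.2527]
tcp_rot: [[-0.237, 0.961, -0.143], [0.971, 0.234, -0.038], [-0.003, -0.148, -0.989]]
wrist_force: [0.3, -0.0, -0.9]
gripper_width: 0.0445
```

Call:
move_arm(
  rows=[0,0,-0.5,0,0,0,0,0,-0.5,0,0,0,0,0,-0.5,0,0,0,0,0,-0.5,0,0,0,0,0,-0.5,0,0,0],
)

```text
time: 13.87
position: [0.6246, 0.1232, 0.3506]
tcp_rot: [[-0.237, 0.96, -0.152], [0.971, 0.234, -0.039], [-0.002, -0.157, -0.988]]
wrist_force: [-0.5, -1.4, -0.4]
gripper_width: 0.0512
```

Call:
move_arm(
  rows=[-0.2,-0.57,-0.07,-0.74,0,0,-0.2,-0.57,-0.07,-0.74,0,0,-0.2,-0.57,-0.07,-0.74,0,0,-0.2,-0.57,-0.07,-0.74,0,0,-0.2,-0.57,-0.07,-0.74,0,0,-0.2,-0.57,-0.07,-0.74,0,0,-0.2,-0.57,-0.07,-0.74,0,0,-0.2,-0.57,-0.07,-0.74,0,0,-0.2,-0.57,-0.07,-0.74,0,0,-0.2,-0.57,-0.07,-0.74,0,0,-0.2,-0.57,-0.07,-0.74,0,0,-0.2,-0.57,-0.07,-0.74,0,0,-0.2,-0.57,-0.07,-0.74,0,0,-0.2,-0.57,-0.07,-0.74,0,0,0,0,0,0,0,0],
)

```text
time: 15.12
position: [0.344, -0.0638, 0.3111]
tcp_rot: [[-0.235, 0.725, 0.648], [0.972, 0.189, 0.141], [-0.02, 0.663, -0.749]]
wrist_force: [-0.8, -0.1, -0.6]
gripper_width: 0.0517
```

```bash
python3 - <<'E'
from h import *
import cv2,pickle
pickle.dump(manip.get_calibration("wrist"),open("w5.pkl","wb"))
ims={}
for n in('top','scene','wrist'):
    im=manip.camera(n)[:,:,::-1]; cv2.imwrite(f'pics/{n}5full.png',im); ims[n]=im
C=cv2.INTER_CUBIC
o=np.zeros((600,800,3),np.uint8)
a=cv2.resize(ims["top"][150:220,232:402],None,fx=4,fy=4,interpolation=C); b=cv2.resize(ims["scene"][235:315,245:380],None,fx=4,fy=4,interpolation=C)
o[:280,:680]=a; o[280:,:540]=b; cv2.imwrite("pics/c5.png",o)
E
```

```text
(no output)
```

View pics/c5.png

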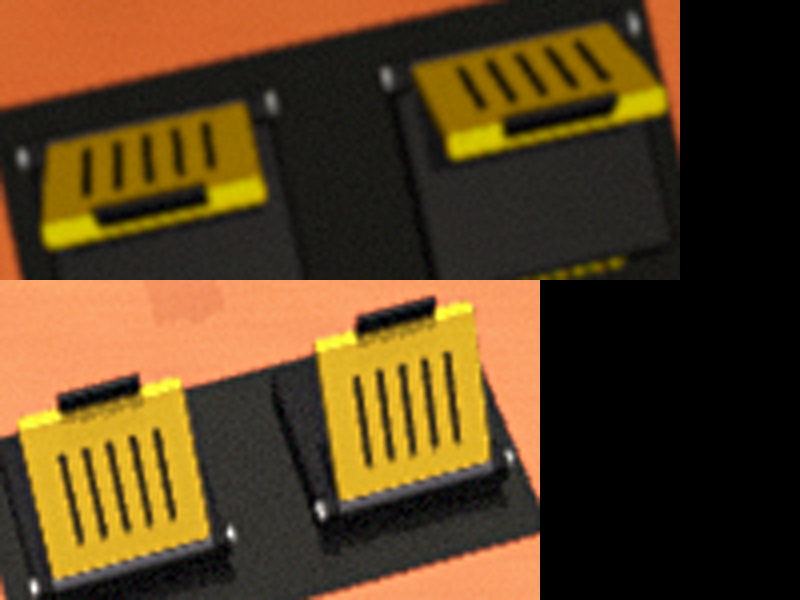

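```bash
python3 - <<'E'
from h import *
import pickle,cv2
T=lambda x,y:ray("top",(232+(x+.5)/4-.5,150+(y+.5)/4-.5))
S=lambda x,y:ray("scene",(245+(x+.5)/4-.5,235+(y-280+.5)/4-.5))
R=np.c_[F,L,U]
D={"W":dict(capL=((23,157),(510,457)),capR=((271,102),(321,512)),bL=((42,222),(473,316)),bR=((262,180),(319,354)),uL=((46,249),(471,304)),uR=((267,202),(316,343))),
"M":dict(capL=((387,78),(232,533)),capR=((633,24),(36,587)),bL=((446,134),(182,392)),bR=((662,90),(22,430)),uL=((454,160),(180,379)),uR=((666,112),(19,420)))}
for k,d in D.items():
    P={n:tri(T(*t),S(*s)) for n,(t,s) in d.items()}
    h=(P["capL"][0]+P["capR"][0])/2; h[2]=.062; ts=[]
    for n,o in(("b",8),("u",-8)):
        for a in "LR":
            w=R.T@(P[n+a][0]-h); ts.append(np.arctan2(w[2],-w[0])-np.arctan2(o,165))
    print(k,h,np.round(ts,3),np.mean(ts))
# automatic: yellow outermost free-edge line (underside edge), both panels, line fits -> triangulate at panel mid
def edge(im,box,far):
    u0,v0,u1,v1=box; g=im[v0:v1,u0:u1].astype(float); y=np.minimum(g[...,1],g[...,2])-g[...,0]
    pts=[]
    for j in range(y.shape[1]):
        c=y[:,j]; idx=np.where(c>60)[0]
        if len(idx)<8: continue
        i=idx[-1] if far=="bot" else idx[0]; s=1 if far=="bot" else -1
        if not 0<=i+s<len(c): continue
        f=(c[i]-60)/(c[i]-c[i+s]); pts.append((u0+j,v0+i+s*f))
    return np.array(pts)
for tag in("4full","5full"):
    im=cv2.imread(f"pics/top{tag}.png")
    for k,box,h in(("W",(246,165,300,218),np.array([.6776,.1267,.062])),("M",(346,150,396,194),np.array([.7358,-.1204,.062]))):
        e=edge(im,box,"bot")[3:-3]; ln=np.polyfit(e[:,0],e[:,1],1); r=e[:,1]-np.polyval(ln,e[:,0]); ln=np.polyfit(e[abs(r)<.6,0],e[abs(r)<.6,1],1)
        # find theta with projected underside-edge midpoint on the line
        c=manip.get_calibration("top"); best=None
        def f(t):
            p=h-F*(.165*np.cos(t)+.008*np.sin(t))+U*(.165*np.sin(t)-.008*np.cos(t)); q=c["attitude"].T@(p-c["position"])
            return c["fy"]*q[1]/q[2]+c["cy"]-np.polyval(ln,c["fx"]*q[0]/q[2]+c["cx"])
        from scipy.optimize import brentq
        print(tag,k,np.round(ln,3),(abs(r)<.6).sum(),"theta %.3f"%brentq(f,.8,1.4))
E
```

```text
W [0.67848448 0.12711535 0.062     ] [1.096 1.073 1.088 1.086] 1.085834243968605
M [ 0.73621706 -0.11982466  0.062     ] [1.099 1.092 1.097 1.102] 1.0975297634759333
4full W [-2.24000e-01  2.69916e+02] 46 theta 1.053
4full M [-2.25000e-01  2.67596e+02] 44 theta 1.102
5full W [-2.25000e-01  2.67371e+02] 45 theta 1.096
5full M [-2.2500e-01  2.6755e+02] 44 theta 1.102
```

View pics/wrist5full.png

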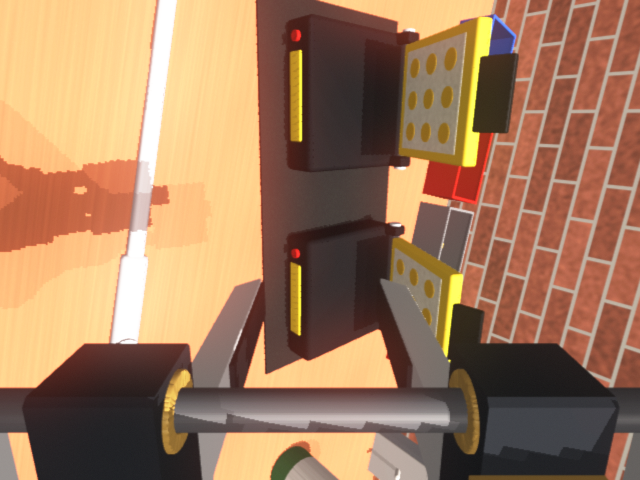

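The tilts agree to about 0.01 rad: 1.096 against 1.102 by line fit, 1.086 against 1.098 by triangulation. The arm is clear, so I'm handing in.

```bash
python3 -c "
from station import manip
s=manip.get_state();print(s['time'],s['wrist_force']);print(manip.finish_job())"
```

```text
15.2667 [0.3316014  0.03019502 0.85071165]
the job is handed in; nothing more can be done
None
```

The ajar light (the left one) now stands at the same tilt as its twin to within about 0.01 rad, and the job is handed in at 15.3 s. I gripped its lip along the lip's own direction and swung the panel about the hinge. The first release was about 0.04 rad short, so I regrasped and added the difference.

| Check after the last release | Raised panel (rad) | Twin (rad) |
|---|---|---|
| Edge line fit, top camera | 1.096 | 1.102 |
| Corners from top and scene cameras | 1.086 | 1.098 |

- **Where the checks disagree:** the two methods differ by about 0.01 rad on the raised panel. The angle read from the gripped tool ran about 0.03–0.04 rad above the camera values, so I went by the cameras.
- **Wrist camera:** it was compared before the correction and agreed in direction, though a few hundredths lower. I did not measure it again afterwards.
- **Twin:** its edge line was the same before and after the correction (1.102 both times), and matched the starting measurement of about 1.10.
- **Other objects:** I compared no positions for the things around the lights. The pictures showed nothing displaced, and no wrist-force reading was above about 15 N.
- **Robot:** the gripper was open, well clear of everything, and reading about 1 N at hand-in.

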